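# Click shut the flip lids of a sweetener box along the row

### The job

The four flip lids of the black sweetener box have been left ajar, and the sugar and biscuits in it must stay dry. Work along the row with the fingertips and press every lid gently down until it clicks fully shut. Only press: do not pick up or shove the box or bend a lid back, and leave the shot glass, dropper bottle, jar and spoon alone.

Things in the scene. Friction and masses are not known exactly. Their poses are not given: they have to be found in the camera images.
- box: Loose black plastic box, 0.7 to 1.1 kg, 92 mm deep (x), 228 long (y), 63 high with lids shut; four cells in a row along y. Origin: middle of its underside, z up. Front wall (tabs, catches) at x = -46 mm; hinge line along y at x = +40, z = 61.5 mm. Middles of lid0 to lid3 at y = -84, -28, +28, +84 mm. A shut lid's upper face is level at z = 63 mm.
- lid0 (a joint): Angle (rad) of the lid at the box's -y end: 0 shut, growing as its front edge rises; starts between 0.12 and 0.9 and stays wherever it is left (0.3 N at the tab moves it). At about 0.09 (front edge 8 mm too high) the lid rests on a sprung catch; about 7 to 8 N down at the front edge (more nearer the hinge) pushes it past, and it clicks shut and holds.
- lid1 (a joint): The same for the lid second from the box's -y end. Under a shut lid the stop gives about 1 mm for 10 N at the front edge, so a press by position 1 to 2 mm too deep does no harm, and a force stop of about 12 N at the front edge gets past the catch.
- lid2 (a joint): The same for the lid third from the box's -y end.
- lid3 (a joint): The same for the lid at the box's +y end.
- edge0 (a point): Middle of lid0's upper face near its front edge, 86 mm from the hinge line: a good place to press. Each lid is a clear plate in a grey frame, 53 mm wide, 3 mm thick, reaching 92 mm from its hinge, with a grey finger tab (26 mm wide) out to 103 mm and a 12 mm skirt hanging in front of the box's front wall.
- edge1 (a point): The same on lid1.
- edge2 (a point): The same on lid2.
- edge3 (a point): The same on lid3.
- shot_glass: Loose clear shot glass, 60 mm across, 68 mm high, behind the box; a bystander. Origin: middle of its underside.
- dropper: Loose brown dropper bottle with a black pointed top, 34 mm across, 102 mm high, in front of the box; a bystander. Origin: middle of its underside.
- jar: Loose cocoa jar with a dark cap, 44 mm across, 105 mm high, behind the box; a bystander. Origin: middle of its underside.
- spoon: Loose steel teaspoon, 130 mm long, lying in front of the box; a bystander. Origin: its middle, underside.
- mat: Flat grey ribbed silicone mat, 400 by 440 mm, 6 mm thick, fixed, on which the box and the bystanders stand. Origin: middle of its underside, at the work surface.

How it is judged:
By the outcome, as a careful person would: the job done as asked, in the order asked, and still so for the second after the job is handed in, with the robot touching nothing.
It also fails if it takes over 48 s, if anything falls off the work surface, if the arm or the gripper's body presses on something with over 40 N, if the wrist force passes 120 N, or if a joint passes its speed limit or range.

### The arm

A 6-joint arm with a two-finger parallel gripper is mounted at the origin on a cart in front of the work surface, level with it; the furniture and walls round the work are solid. World frame = base frame: x ahead of the robot, y to its left, z up, the work surface at z = 0. Lengths are in m, angles in rad, forces in N, time in s.
With the tool pointing down it reaches from about 0.35 to 0.975 m from the base axis. Payload 4.9 kg.
Tool frame: the origin (TCP) lies at the very end of the fingers, on their centre line; the grasp point (between the pads) lies 19 mm behind it; z points along the fingers, y is the line along which they close (so a half turn about z gives the same grasp; the last joint's range is limited). The gripper opens to 85 mm and grips with 20 to 120 N. Pads are 22 mm wide; open, the fingers measure 114 mm over their backs; the gripper's body (76 mm by 85 mm) begins 54 mm behind the grasp point. The pads swing forward as they close: fully open they stand 13 mm farther back than shut.
Start: joints at [-1.275, 0.053, 1.613, -0, 1.476, -0.119], TCP at [0.252, -0.572, 0.207] pointing down, gripper open.
Joint ranges: [-3.01, 3.01], [-1.01, 2.22], [0.06, 2.58], [-1.02, 4.17], [0.09, 2.62], [-3.14, 3.14]. Speed limits (rad/s): [2.57, 2.57, 3.14, 3.14, 3.14, 3.14].

### API

Orientations are given as a unit quaternion [w, x, y, z].
In Python, from plant import state, optics, ticket, nets gives the robot as it stands. The module is installed in compiled form; this text tells all that it offers.
- The arm moves only by the shell command python3 -m inch 'ROWS' [OPENING]. ROWS is JSON, a list of rows, each an object of numbers: "dx", "dy", "dz": the shift along the tool's x, y, z as a fraction of full scale; "rx", "ry", "rz": the turn, a rotation vector about the tool's x, y, z as a fraction of full scale. In form: [{"dx": .., "dy": .., "dz": .., "rx": .., "ry": .., "rz": ..}, ...]. A call has 1 to 5 rows; each row is the pose to reach, as a shift and turn from the pose commanded when the call began, along the tool's axes at that moment; what a row does not reach only later rows make up. Full scale, the value 1, is 0.8 m for a shift and 1.5 rad for a turn. A row lasts 1/10 s, in which the tool goes at most 50 mm and 8.59 degrees, less where a joint would pass 70% of its speed; a pose out of reach is approached as far as the arm can. A call with a number of a shift or a turn outside -1 to 1 is refused whole. A call with a gripper value outside its range is refused whole. OPENING is the opening, from -1 (shut) to 1 (fully open), set as the call begins (- or left out, the last holds). The fingers move at their own pace and stop on an object; the grip force is fixed at half the most. Time passes only in rows, so rows that repeat a pose let the fingers close. It gives the time, the measured TCP pose, the force, the opening and the grip force at its end, in the units of the state.
- state(): the state, without advancing time (a new reading comes with each control period).
- optics.grab_frame(name): name is "scene" or "side" or "wrist"; returns the picture (480x640x3 uint8, red, green, blue); there is no depth.
- optics.camera_info(name): a dict with "fx", "fy", "cx", "cy" (pixels), "R" (3x3) and "t" (3): a world point X has camera coordinates R X + t. Camera axes: x right, y down, z forward; pixel columns grow to the right and rows downward; lengths in m; the calibration is good to about 2 mm. The wrist camera is an equidistant fisheye: a pixel r from the principal point sees the ray r / f radians off the axis. A picture is of the moment at which its call begins: read the wrist's pose just before it. camera_info takes no time and is no camera call; for the wrist camera it gives the pose at the moment of the call.
- ticket.job_done(): hands the job in; it is judged then, once.
Trained networks look in the newest picture that a camera, given by its name, has taken for a name from the list of things; names that differ only in an ending like _2 or _b are one class to them, and where a whole thing is asked for, a point or a joint stands for the part that bears it (a point fixed in the world has none). Each returns a list of dicts, best first, with "confidence" (0 to 1); they miss things now and then, are a little off and sometimes report something else, mostly with a low value. They report only what shows in the picture. A call takes as long as a camera call.
- nets.boxes_of(camera, name): "bbox" ([centre column, centre row, width, height] in pixels, round what is visible of it).
- nets.outline_of(camera, name): "pixels" (480x640 bool, what is visible of it) and "bbox" ([centre column, centre row, width, height] in pixels, round what is visible of it).
The state is a dict: "time": time; "joint_pos": joint angles; "joint_vel": joint speeds; "joint_efforts": joint torques, N m; "tool_pos": TCP position; "tool_rot": TCP orientation; "contact_force": force on the tool from outside, world axes, zero at the start; "ft_torque": the same for the moment, N m; "gripper_width": opening from 0.0 (shut) to 1.0 (fully open); "grasp_force": force on a finger pad.
Only numpy, scipy, OpenCV 4.12 (cv2) and the standard library are available. Lean on these libraries where they do the work, as an engineer would, in place of code of your own. Each camera call takes 0.05 s, during which the arm holds its last target. There are 200 camera calls.

## Working session

There is one attempt and no reset: what is moved stays moved. The work goes in short steps, Python scripts to look and compute and a shell command to move; the robot and the scene stay as the last step left them, time stands still between calls to the robot, and variables do not carry over. Pictures are saved under pics/ and viewed, at most 10 in all, crops included, and the job is handed in when it is done.

```bash
mkdir -p pics; python3 - <<'E'
from plant import state, optics, ticket, nets
import cv2,numpy as np
s=state();print(s['time'],s['tool_pos'],s['tool_rot'],s['contact_force'],s['gripper_width'])
for n in ("scene","side"):
    im=optics.grab_frame(n);cv2.imwrite(f'pics/{n}0.png',im[...,::-1]);c=optics.camera_info(n)
    print(n,{k:np.round(v,4).tolist() for k,v in c.items()})
    for o in("box","edge0"):
        for b in nets.boxes_of(n,o)[:5]: print(o,np.round(b['bbox'],0),round(b['confidence'],2))
E
```

```text
0.0 [ 0.25168359 -0.57132219  0.2057208 ] [-1.06289536e-03  9.78572220e-01  2.05901123e-01 -9.20652611e-05] [0.6216464  0.05459853 0.15350363] 1.0016036307943001
scene {'fx': 437.7401, 'fy': 437.7401, 'cx': 321.7695, 'cy': 237.8004, 'R': [[-0.5948, -0.8038, -0.0091], [-0.4764, 0.3616, -0.8014], [0.6475, -0.4724, -0.598]], 't': [0.5001, 0.2374, 0.6618]}
box [310. 240. 113. 102.] 0.58
edge0 [285. 247.  50.  29.] 0.84
edge0 [324. 214.  44.  20.] 0.71
edge0 [299. 221.  41.  28.] 0.62
edge0 [351. 194.  14.  10.] 0.47
side {'fx': 606.4851, 'fy': 606.4851, 'cx': 319.9433, 'cy': 246.4888, 'R': [[0.9717, -0.2362, 0.0096], [-0.1418, -0.6147, -0.7759], [0.1892, 0.7526, -0.6307]], 't': [-0.4515, 0.2696, 0.6875]}
box [360. 267. 130. 136.] 0.56
edge0 [333. 218.  66.  25.] 0.81
edge0 [356. 219.  47.  48.] 0.78
edge0 [369. 247.  64.  29.] 0.72
```

```bash
python3 - <<'E'
import cv2
a=cv2.imread('pics/scene0.png')[130:350,190:450];b=cv2.imread('pics/side0.png')[130:390,240:480]
cv2.imwrite('pics/sc.png',cv2.resize(a,None,fx=3,fy=2.7,interpolation=3)[:600,:800]) if 0 else cv2.imwrite('pics/sc.png',cv2.resize(a,(709,600),interpolation=2))
cv2.imwrite('pics/si.png',cv2.resize(b,(554,600),interpolation=2))
E
```

```text
(no output)
```

View pics/sc.png

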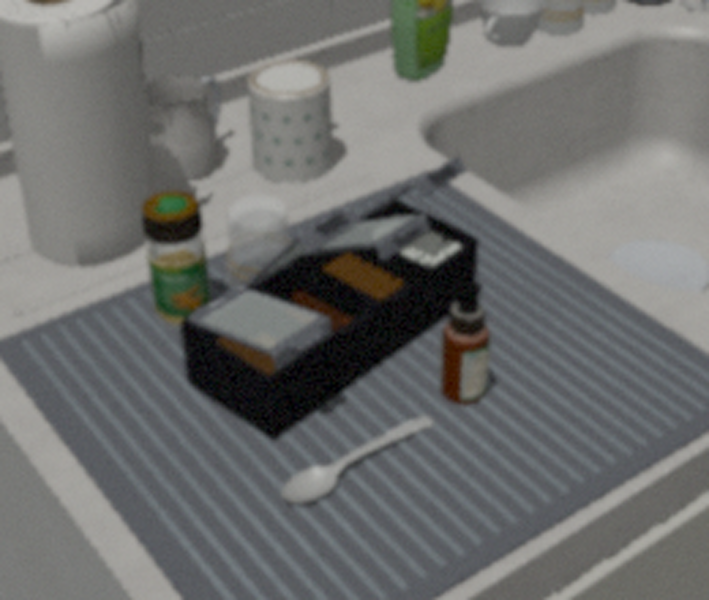

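View pics/si.png

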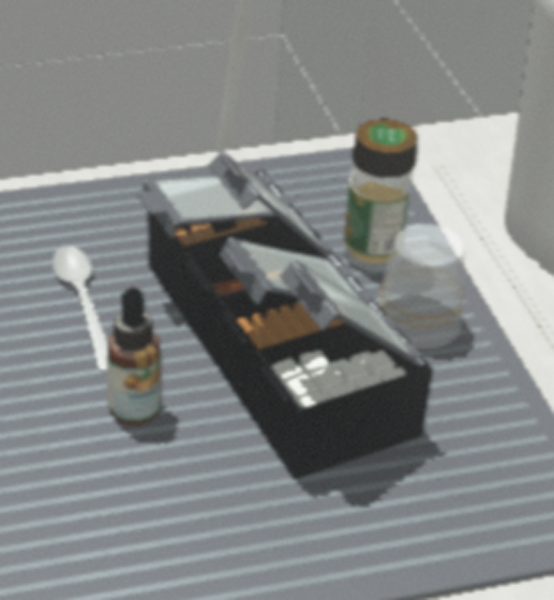

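The side view shows the box's -y end nearest. lid0 stands steeply open around crop (310,265)-(425,362), and lid3, farthest away, is nearly shut. In the scene view, lid3 is near left at (260,325) and lid0 is edge-on at (440,175). The dropper and spoon are in front, the glass and jar behind. Next I'll fit the box pose and the lid angles.

```bash
cat > h.py <<'E'
from plant import state, optics, ticket, nets
import cv2,numpy as np
from scipy.optimize import least_squares
def proj(c,X):
    X=np.atleast_2d(X)@np.array(c['R']).T+c['t']; return np.c_[c['fx']*X[:,0]/X[:,2]+c['cx'],c['fy']*X[:,1]/X[:,2]+c['cy']]
def w(p,B):
    B=np.atleast_2d(B)/1000.; c,s=np.cos(p[2]),np.sin(p[2])
    return np.c_[p[0]+c*B[:,0]-s*B[:,1],p[1]+s*B[:,0]+c*B[:,1],.006+B[:,2]]
def lid(i,th,r=92):  # box-frame corners of lid plate's upper face
    y=-84+56*i
    P=[(0,-26.5),(r,-26.5),(r,-13),(103,-13),(103,13),(r,13),(r,26.5),(0,26.5)]
    return [(40-a*np.cos(th)+1.5*np.sin(th),y+b,61.5+a*np.sin(th)+1.5*np.cos(th)) for a,b in P]
def fit(obs):
    C={k:optics.camera_info(k) for k in('scene','side')}
    f=lambda p:np.concatenate([proj(C[k],w(p,B))[0]-uv for k,B,uv in obs])
    r=least_squares(f,[.6,0,0],loss='soft_l1'); return r.x,f(r.x).reshape(-1,2)
E
cat > m.py <<'E'
from h import *
S=lambda u,v:np.array([240+u*240/554,130+v*260/600]); Q=lambda u,v:np.array([190+u*260/709,130+v*220/600])
obs=[('side',(-46,-114,0),S(302,475)),('side',(46,-114,0),S(423,433)),('side',(-46,-114,60),S(297,408)),
('scene',(-46,114,0),Q(275,434)),('scene',(46,114,0),Q(188,380)),('scene',(-46,-114,60),Q(475,243))]
p,res=fit(obs);print(p,np.round(res,1).tolist());np.save('p.npy',p)
C={k:optics.camera_info(k) for k in('scene','side')}
T=np.arange(0,1.0,.02);best={}
for k in C:
    im=optics.grab_frame(k);M=[o['pixels'] for o in nets.outline_of(k,'edge0') if o['confidence']>.3]
    for i in range(4):
        out=[]
        for th in T:
            m=np.zeros((480,640),np.uint8);cv2.fillPoly(m,[np.round(proj(C[k],w(p,lid(i,th)))).astype(int)],1)
            out.append(max((m&q).sum()/(m|q).sum() for q in M))
        best[k,i]=np.array(out);j=np.argmax(out);print(k,i,round(T[j],2),round(out[j],2))
th=[T[np.argmax(best['scene',i]+best['side',i])] for i in range(4)];print(th)
o=[]
for k,(a,b) in {'scene':((270,150),(0,0)),'side':((290,170),(0,0))}.items():
    im=optics.grab_frame(k)[...,::-1].copy();im=cv2.resize(im,None,fx=4,fy=4,interpolation=2)
    x0,y0=(240,180) if k=='scene' else (290,180)
    for i in range(4):
        cv2.polylines(im,[np.round(4*proj(C[k],w(p,lid(i,th[i])))+2).astype(int)],True,[(0,0,255),(0,255,0),(255,0,0),(0,255,255)][i],1)
    b=[(-46,-114,0),(46,-114,0),(46,114,0),(-46,114,0)];
    for z in(0,60):cv2.polylines(im,[np.round(4*proj(C[k],w(p,[(x,y,z) for x,y,_ in b]))+2).astype(int)],True,(255,0,255),1)
    o.append(im[4*y0-40:4*y0+560,4*x0-20:4*x0+620 if 0 else 4*x0-20+400*1+140])
h=min(x.shape[0] for x in o);o=np.hstack([x[:h] for x in o]);cv2.imwrite('pics/ov.png',cv2.resize(o,(800,int(h*800/o.shape[1]))));print(o.shape)
E
python3 m.py
```

```text
[0.58123368 0.21443244 0.19119588] [[-2.7, 1.1], [0.2, 0.2], [2.1, -0.1], [-1.0, 1.9], [-0.5, 0.7], [0.6, -3.3]]
scene 0 0.68 0.32
scene 1 0.44 0.7
scene 2 0.86 0.43
scene 3 0.14 0.88
side 0 0.66 0.72
side 1 0.46 0.56
side 2 0.78 0.59
side 3 0.16 0.59
[np.float64(0.66), np.float64(0.44), np.float64(0.8), np.float64(0.14)]
(600, 1080, 3)
```

View pics/ov.png

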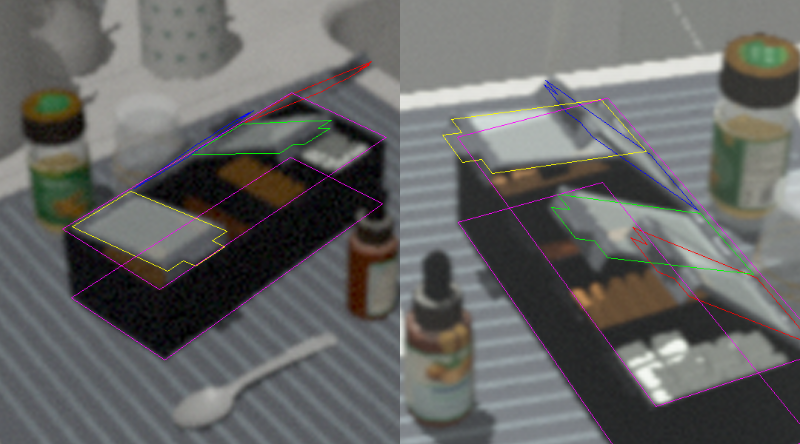

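Fit is good: the box stands at about (0.581, 0.214) with yaw 0.191, and lid angles are about 0.66, 0.44, 0.80 and 0.14. Plan: close the fingers, lower the lids lightly to near the catch, then press each front edge.

```bash
cat > go.py <<'E'
# python3 go.py x y z(world mm) : tool-axis shift (fractions) to a box-frame point
from h import *;import sys
from scipy.spatial.transform import Rotation as Ro
p=np.load('p.npy');s=state();x,y,z=map(float,sys.argv[1:]);T=w(p,(x,y,z-6))[0]
q=s['tool_rot'];R=Ro.from_quat([q[1],q[2],q[3],q[0]]);D=Ro.from_matrix(np.c_[[np.cos(p[2]),np.sin(p[2]),0],[np.sin(p[2]),-np.cos(p[2]),0],[0,0,-1]])
d=T-s['tool_pos'];print('t',round(s['time'],2),'target',T.round(3),'shift frac',(R.inv().apply(d)/.8).round(4),'dist',np.linalg.norm(d).round(3),'turn frac',((R.inv()*D).as_rotvec()/1.5).round(4),'F',s['contact_force'].round(1))
E
python3 go.py -12 -84 175
```

```text
t 0.6 target [0.585 0.13  0.175] shift frac [ 0.7351 -0.6347  0.04  ] dist 0.778 turn frac [ 0.     -0.      0.1491] F [ 0.4 -0.3  0.2]
```

```bash
python3 -m inch '[{"dx":0.73,"dy":-0.63,"dz":0.02},{"dx":0.73,"dy":-0.63,"dz":0.02},{"dx":0.73,"dy":-0.63,"dz":0.02},{"dx":0.73,"dy":-0.63,"dz":0.02},{"dx":0.73,"dy":-0.63,"dz":0.02}]' -1; python3 go.py -12 -84 175
```

```text
t 0.6 target [0.585 0.13  0.175] shift frac [ 0.7351 -0.6347  0.04  ] dist 0.778 turn frac [ 0.     -0.      0.1491] F [ 0.4 -0.3  0.2]validation failed for argument at $[0]...
```

```bash
python3 -m inch '[{"dx":0.73,"dy":-0.63,"dz":0.02,"rx":0,"ry":0,"rz":0},{"dx":0.73,"dy":-0.63,"dz":0.02,"rx":0,"ry":0,"rz":0},{"dx":0.73,"dy":-0.63,"dz":0.02,"rx":0,"ry":0,"rz":0},{"dx":0.73,"dy":-0.63,"dz":0.02,"rx":0,"ry":0,"rz":0},{"dx":0.73,"dy":-0.63,"dz":0.02,"rx":0,"ry":0,"rz":0}]' -1; python3 go.py -12 -84 175
```

```text
time: 1.1
tool_pos: [0.3597, -0.3446, 0.202]
tool_rot: [0.0, 0.979, 0.206, 0.0]
contact_force: [0.6, 0.0, -0.5]
gripper_width: 0.148
grasp_force: 0.0
t 1.1 target [0.585 0.13  0.175] shift frac [ 0.4968 -0.4292  0.0336] dist 0.526 turn frac [ 0.0004 -0.0003  0.1486] F [ 0.6  0.  -0.5]
```

```bash
python3 -m inch '[{"dx":0.49,"dy":-0.42,"dz":0.02,"rx":0,"ry":0,"rz":0.149},{"dx":0.49,"dy":-0.42,"dz":0.02,"rx":0,"ry":0,"rz":0.149},{"dx":0.49,"dy":-0.42,"dz":0.02,"rx":0,"ry":0,"rz":0.149},{"dx":0.49,"dy":-0.42,"dz":0.02,"rx":0,"ry":0,"rz":0.149},{"dx":0.49,"dy":-0.42,"dz":0.02,"rx":0,"ry":0,"rz":0.149}]' -1; python3 go.py -12 -84 175
```

```text
time: 1.6
tool_pos: [0.466, -0.1235, 0.1947]
tool_rot: [0.0, 0.995, 0.095, 0.001]
contact_force: [-0.1, -1.3, -0.1]
gripper_width: 0.001
grasp_force: 0.0
t 1.6 target [0.585 0.13  0.175] shift frac [ 0.2067 -0.2824  0.0246] dist 0.281 turn frac [ 0.0006 -0.0008 -0.    ] F [-0.1 -1.3 -0.1]
```

```bash
python3 -m inch '[{"dx":0.2067,"dy":-0.2824,"dz":0.024,"rx":0,"ry":0,"rz":0},{"dx":0.2067,"dy":-0.2824,"dz":0.024,"rx":0,"ry":0,"rz":0},{"dx":0.2067,"dy":-0.2824,"dz":0.024,"rx":0,"ry":0,"rz":0},{"dx":0.2067,"dy":-0.2824,"dz":0.024,"rx":0,"ry":0,"rz":0},{"dx":0.2067,"dy":-0.2824,"dz":0.024,"rx":0,"ry":0,"rz":0}]' -1 | head -3;  python3 go.py -12 -84 175
python3 - <<'E'
from h import *
im=optics.grab_frame('wrist');c=optics.camera_info('wrist');print({k:np.round(v,3).tolist() for k,v in c.items()})
im=im[...,::-1].copy()
p=np.load('p.npy')
def fe(X):
    X=np.atleast_2d(X)@np.array(c['R']).T+c['t'];r=np.hypot(X[:,0],X[:,1]);t=np.arctan2(r,X[:,2]);return np.c_[c['cx']+c['fx']*t*X[:,0]/r,c['cy']+c['fy']*t*X[:,1]/r]
for i,t in enumerate([.66,.44,.8,.14]): cv2.polylines(im,[np.round(fe(w(p,lid(i,t)))).astype(int)],True,[(0,0,255),(0,255,0),(255,0,0),(0,255,255)][i],1)
cv2.imwrite('pics/w1.png',im)
E
```

```text
time: 2.1
tool_pos: [0.5724, 0.1024, 0.1773]
tool_rot: [0.0, 0.995, 0.096, 0.0]
t 2.1 target [0.585 0.13  0.175] shift frac [ 0.0225 -0.0304  0.0029] dist 0.03 turn frac [ 0.0002 -0.0005  0.0003] F [ 1.2 -0.7 -0.4]
{'fx': 371.648, 'fy': 371.648, 'cx': 321.964, 'cy': 242.117, 'R': [[0.195, -0.981, -0.007], [-0.941, -0.189, 0.281], [-0.277, -0.049, -0.96]], 't': [-0.004, 0.532, 0.513]}
```

View pics/w1.png

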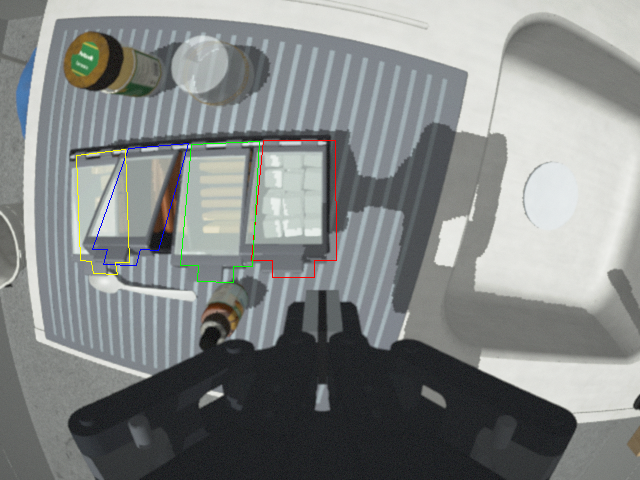

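The wrist view confirms the fit. The lid outlines are within about 6 px (roughly 5 mm) and the offset fits the motion lag; lid0's tab is at (293,270). Next I lower lid0.

```bash
python3 -m inch '[{"dx":0.0225,"dy":-0.0304,"dz":0.003,"rx":0,"ry":0,"rz":0},{"dx":0.0225,"dy":-0.0304,"dz":0.003,"rx":0,"ry":0,"rz":0}]' -1 >/dev/null; python3 go.py -12 -84 77
```

```text
t 2.35 target [0.585 0.13  0.077] shift frac [1.000e-04 8.000e-04 1.215e-01] dist 0.097 turn frac [-0.0006  0.0002  0.0024] F [-0.6 -0.2 -0. ]
```

```bash
python3 -m inch '[{"dx":0,"dy":0,"dz":0.03,"rx":0,"ry":0,"rz":0},{"dx":0,"dy":0,"dz":0.06,"rx":0,"ry":0,"rz":0},{"dx":0,"dy":0,"dz":0.08,"rx":0,"ry":0,"rz":0},{"dx":0,"dy":0,"dz":0.1,"rx":0,"ry":0,"rz":0},{"dx":0,"dy":0,"dz":0.12,"rx":0,"ry":0,"rz":0}]' -1; python3 go.py -12 -84 77
```

```text
time: 2.85
tool_pos: [0.5851, 0.1271, 0.0783]
tool_rot: [0.0, 0.995, 0.095, 0.0]
contact_force: [0.1, -0.6, 1.1]
gripper_width: -0.001
grasp_force: 0.2
t 2.85 target [0.585 0.13  0.077] shift frac [ 0.001  -0.0031  0.0016] dist 0.003 turn frac [ 0.0001 -0.0006 -0.0003] F [ 0.1 -0.6  1.1]
```

```bash
python3 -m inch '[{"dx":0,"dy":0,"dz":-0.06,"rx":0,"ry":0,"rz":0},{"dx":0,"dy":0,"dz":-0.12,"rx":0,"ry":0,"rz":0},{"dx":0,"dy":-0.06,"dz":-0.12,"rx":0,"ry":0,"rz":0},{"dx":0,"dy":-0.073,"dz":-0.12,"rx":0,"ry":0,"rz":0},{"dx":0,"dy":-0.073,"dz":-0.1,"rx":0,"ry":0,"rz":0}]' -1 | head -2; python3 -m inch '[{"dx":0,"dy":0,"dz":0.03,"rx":0,"ry":0,"rz":0},{"dx":0,"dy":0,"dz":0.06,"rx":0,"ry":0,"rz":0},{"dx":0,"dy":0,"dz":0.08,"rx":0,"ry":0,"rz":0},{"dx":0,"dy":0,"dz":0.1,"rx":0,"ry":0,"rz":0},{"dx":0,"dy":0,"dz":0.1,"rx":0,"ry":0,"rz":0}]' -1; python3 go.py -12 -28 77
```

```text
time: 3.35
tool_pos: [0.5752, 0.1863, 0.1608]
time: 3.85
tool_pos: [0.5715, 0.1839, 0.0749]
tool_rot: [0.0, 0.995, 0.095, -0.003]
contact_force: [-0.3, -0.2, 0.7]
gripper_width: -0.001
grasp_force: 0.0
t 3.85 target [0.575 0.185 0.077] shift frac [ 0.0042 -0.0002 -0.0027] dist 0.004 turn frac [ 0.0001  0.0041 -0.0003] F [-0.3 -0.2  0.7]
```

```bash
python3 -m inch '[{"dx":0,"dy":0,"dz":-0.06,"rx":0,"ry":0,"rz":0},{"dx":0.004,"dy":0,"dz":-0.12,"rx":0,"ry":0,"rz":0},{"dx":0.004,"dy":-0.06,"dz":-0.122,"rx":0,"ry":0,"rz":0},{"dx":0.004,"dy":-0.07,"dz":-0.122,"rx":0,"ry":0,"rz":0},{"dx":0.004,"dy":-0.07,"dz":-0.11,"rx":0,"ry":0,"rz":0}]' -1 | head -2; python3 go.py -12 28 78
```

```text
time: 4.35
tool_pos: [0.5673, 0.2418, 0.169]
t 4.35 target [0.564 0.24  0.078] shift frac [-0.0049  0.0019  0.1137] dist 0.091 turn frac [-0.0001 -0.0031  0.0016] F [ 0.5 -0.7  0.7]
```

```bash
python3 -m inch '[{"dx":-0.004,"dy":0,"dz":0.03,"rx":0,"ry":0,"rz":0},{"dx":-0.004,"dy":0,"dz":0.06,"rx":0,"ry":0,"rz":0},{"dx":-0.004,"dy":0,"dz":0.08,"rx":0,"ry":0,"rz":0},{"dx":-0.004,"dy":0,"dz":0.1,"rx":0,"ry":0,"rz":0},{"dx":-0.004,"dy":0,"dz":0.108,"rx":0,"ry":0,"rz":0}]' -1; python3 go.py -44 -84 95
```

```text
time: 4.85
tool_pos: [0.5619, 0.2389, 0.0777]
tool_rot: [0.0, 0.995, 0.095, -0.002]
contact_force: [-1.3, 0.4, -0.3]
gripper_width: -0.001
grasp_force: 0.1
t 4.85 target [0.554 0.124 0.095] shift frac [-0.0371  0.1396 -0.0214] dist 0.117 turn frac [ 0.0004  0.0024 -0.0003] F [-1.3  0.4 -0.3]
```

```bash
python3 -m inch '[{"dx":0,"dy":0,"dz":-0.06,"rx":0,"ry":0,"rz":0},{"dx":-0.02,"dy":0.03,"dz":-0.09,"rx":0,"ry":0,"rz":0},{"dx":-0.037,"dy":0.08,"dz":-0.09,"rx":0,"ry":0,"rz":0},{"dx":-0.037,"dy":0.138,"dz":-0.09,"rx":0,"ry":0,"rz":0},{"dx":-0.037,"dy":0.138,"dz":-0.09,"rx":0,"ry":0,"rz":0}]' -1 | head -2; python3 go.py -44 -84 90; python3 - <<'E'
from h import *
a=optics.grab_frame('scene')[150:310,230:400];b=optics.grab_frame('side')[170:350,280:450]
cv2.imwrite('pics/c2.png',np.hstack([cv2.resize(a,(400,400),interpolation=2),cv2.resize(b,(400,400),interpolation=2)])[...,::-1])
E
```

```text
time: 5.35
tool_pos: [0.5563, 0.1215, 0.1535]
t 5.35 target [0.554 0.124 0.09 ] shift frac [-0.0025 -0.0033  0.0794] dist 0.064 turn frac [ 0.0014 -0.0015 -0.0035] F [0.2 0.9 0.4]
```

View pics/c2.png

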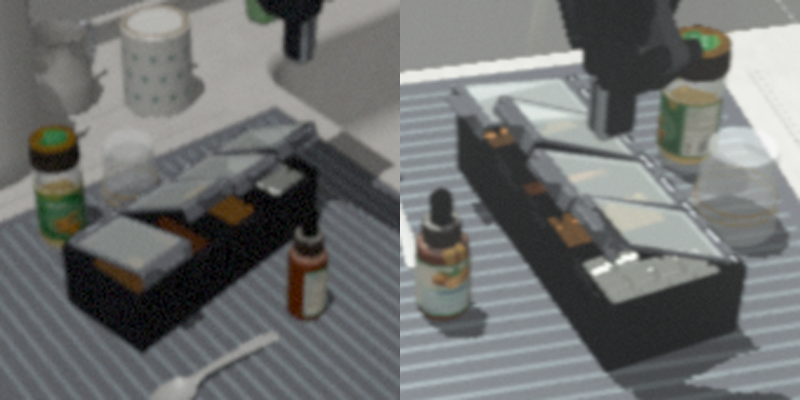

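All lids are lowered but still ajar (scene (280,140), (235,170), (185,190), (130,245)), and nothing else has moved. Next I press lid0's front edge.

```bash
python3 -m inch '[{"dx":-0.0025,"dy":-0.003,"dz":0.04,"rx":0,"ry":0,"rz":0},{"dx":-0.0025,"dy":-0.003,"dz":0.07,"rx":0,"ry":0,"rz":0},{"dx":-0.0025,"dy":-0.003,"dz":0.08,"rx":0,"ry":0,"rz":0},{"dx":-0.0025,"dy":-0.003,"dz":0.09,"rx":0,"ry":0,"rz":0},{"dx":-0.0025,"dy":-0.003,"dz":0.096,"rx":0,"ry":0,"rz":0}]' -1; python3 go.py -44 -84 68
```

```text
time: 5.95
tool_pos: [0.553, 0.1284, 0.0758]
tool_rot: [-0.0, 0.995, 0.096, 0.0]
contact_force: [-0.1, 0.5, 0.6]
gripper_width: -0.001
grasp_force: 0.1
t 5.95 target [0.554 0.124 0.068] shift frac [0.0001 0.0062 0.0098] dist 0.009 turn frac [-0.     -0.0006  0.0006] F [-0.1  0.5  0.6]
```

```bash
python3 -m inch '[{"dx":0,"dy":0.002,"dz":0.003,"rx":0,"ry":0,"rz":0},{"dx":0,"dy":0.002,"dz":0.006,"rx":0,"ry":0,"rz":0},{"dx":0,"dy":0.002,"dz":0.008,"rx":0,"ry":0,"rz":0},{"dx":0,"dy":0.002,"dz":0.009,"rx":0,"ry":0,"rz":0},{"dx":0,"dy":0.002,"dz":0.01,"rx":0,"ry":0,"rz":0}]' -1; python3 go.py -44 -84 68
```

```text
time: 6.45
tool_pos: [0.553, 0.1262, 0.0678]
tool_rot: [0.0, 0.995, 0.095, 0.0]
contact_force: [0.1, 0.1, 0.4]
gripper_width: 0.002
grasp_force: 0.1
t 6.45 target [0.554 0.124 0.068] shift frac [ 0.0006  0.0034 -0.0002] dist 0.003 turn frac [ 0.0001 -0.0004  0.0001] F [0.1 0.1 0.4]
```

```bash
for i in 1 2; do python3 -m inch '[{"dx":0,"dy":0,"dz":0.0013,"rx":0,"ry":0,"rz":0},{"dx":0,"dy":0,"dz":0.0013,"rx":0,"ry":0,"rz":0}]' -1 | sed -n '2p;4p'; done
```

```text
tool_pos: [0.5528, 0.1262, 0.0664]
contact_force: [-0.1, -0.1, -0.4]
tool_pos: [0.5528, 0.1262, 0.0653]
contact_force: [0.1, -0.2, 0.4]
```

```bash
python3 - <<'E'
from h import *
a=optics.grab_frame('scene')[150:310,230:400];b=optics.grab_frame('side')[170:350,280:450]
cv2.imwrite('pics/c3.png',np.hstack([cv2.resize(a,(400,400),interpolation=2),cv2.resize(b,(400,400),interpolation=2)])[...,::-1])
E
```

```text
(no output)
```

View pics/c3.png

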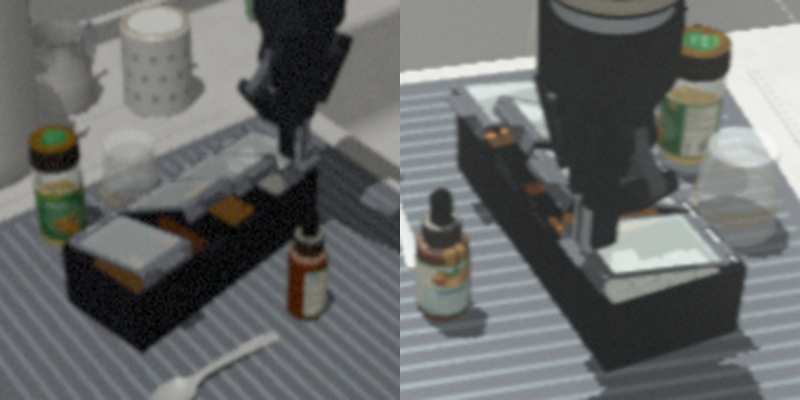

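The fingertip is at lid0's front: side (590,250), scene (295,150). The lid still looks slightly raised, with almost no force. A closer look from the wrist camera will show why.

```bash
python3 - <<'E'
from h import *
a=optics.grab_frame('wrist')[130:370,200:440];b=optics.grab_frame('side')[240:310,340:410]
cv2.imwrite('pics/c4.png',np.hstack([cv2.resize(a,(400,400),interpolation=2),cv2.resize(b,(400,400),interpolation=2)])[...,::-1])
s=state();print(s['time'],s['tool_pos'])
C=optics.camera_info('side')
p=np.load('p.npy')
for q in [s['tool_pos'],*w(p,[(-46,-84,63),(-46,-110,63),(-46,-114,60),(-46,-110,71)])]:
    u=proj(C,q)[0];print(u.round(1),(400+(u[0]-340)*400/70).round(),((u[1]-240)*400/70).round())
E
```

```text
7.05 [0.55280695 0.12621392 0.06544023]
[360.4 291.5] 517.0 295.0
[360.6 291.2] 518.0 293.0
[369.5 303.2] 569.0 361.0
[370.8 306.7] 576.0 381.0
[369.9 299. ] 571.0 337.0
```

View pics/c4.png

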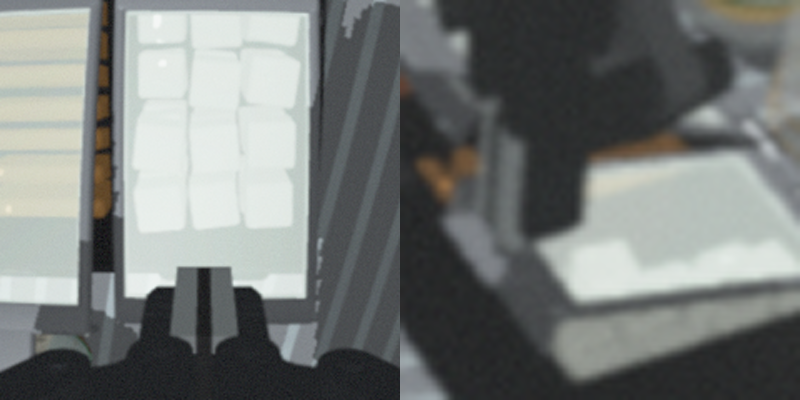

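The wrist view shows the fingertips centred on lid0's front frame at (205,290). The side crop shows the tip at (530,235), above its reported height at row 295. So the real tip is about 13 mm higher than the reported TCP and the lid is not yet at the catch. I'll continue down, guided by force.

```bash
python3 -m inch '[{"dx":0,"dy":0,"dz":0.003,"rx":0,"ry":0,"rz":0},{"dx":0,"dy":0,"dz":0.005,"rx":0,"ry":0,"rz":0},{"dx":0,"dy":0,"dz":0.005,"rx":0,"ry":0,"rz":0}]' -1 | sed -n '2p;4p'; for i in 1 2; do python3 -m inch '[{"dx":0,"dy":0,"dz":0.0025,"rx":0,"ry":0,"rz":0},{"dx":0,"dy":0,"dz":0.0025,"rx":0,"ry":0,"rz":0}]' -1 | sed -n '2p;4p'; done
```

```text
tool_pos: [0.5525, 0.1262, 0.061]
contact_force: [0.3, 0.6, 0.3]
tool_pos: [0.5526, 0.1262, 0.0591]
contact_force: [0.8, -0.7, -0.3]
tool_pos: [0.5527, 0.1262, 0.0572]
contact_force: [-0.5, 0.3, 0.8]
```

```bash
for i in 1 2 3; do python3 -m inch '[{"dx":0,"dy":0,"dz":0.0018,"rx":0,"ry":0,"rz":0},{"dx":0,"dy":0,"dz":0.0018,"rx":0,"ry":0,"rz":0}]' -1 | sed -n '2p;4p'; done
```

```text
tool_pos: [0.5527, 0.1262, 0.0558]
contact_force: [-0.1, 0.4, 0.6]
tool_pos: [0.5527, 0.1262, 0.0544]
contact_force: [0.1, -0.6, 0.0]
tool_pos: [0.5527, 0.1262, 0.053]
contact_force: [-0.4, -0.1, 0.6]
```

```bash
for i in 1 2 3; do python3 -m inch '[{"dx":0,"dy":0,"dz":0.0018,"rx":0,"ry":0,"rz":0},{"dx":0,"dy":0,"dz":0.0018,"rx":0,"ry":0,"rz":0}]' -1 | sed -n '2p;4p'; done; python3 - <<'E'
from h import *
b=optics.grab_frame('side')[240:310,340:410];a=optics.grab_frame('scene')[180:250,310:380]
cv2.imwrite('pics/c5.png',np.hstack([cv2.resize(a,(400,400),interpolation=2),cv2.resize(b,(400,400),interpolation=2)])[...,::-1])
s=state();C=optics.camera_info('scene');u=proj(C,s['tool_pos'])[0];print((u-[310,180])*400/70)
p=np.load('p.npy');print((proj(C,w(p,lid(0,0)))-[310,180])*400/70)
E
```

```text
tool_pos: [0.5529, 0.1262, 0.0521]
contact_force: [-1.0, 0.6, 2.5]
tool_pos: [0.5528, 0.1262, 0.0511]
contact_force: [-2.8, -0.5, 5.8]
tool_pos: [0.5527, 0.1262, 0.0494]
contact_force: [-3.4, -0.6, 5.0]
[253.92421478 276.88574348]
[[134.93489273 120.3233425 ]
 [320.48231478 207.51673123]
 [297.94754857 222.74426874]
 [321.53529219 233.99760087]
 [277.13072598 264.46285152]
 [253.44040191 252.81931984]
 [229.73636862 268.83697241]
 [ 42.91353415 175.55468838]]
```

View pics/c5.png

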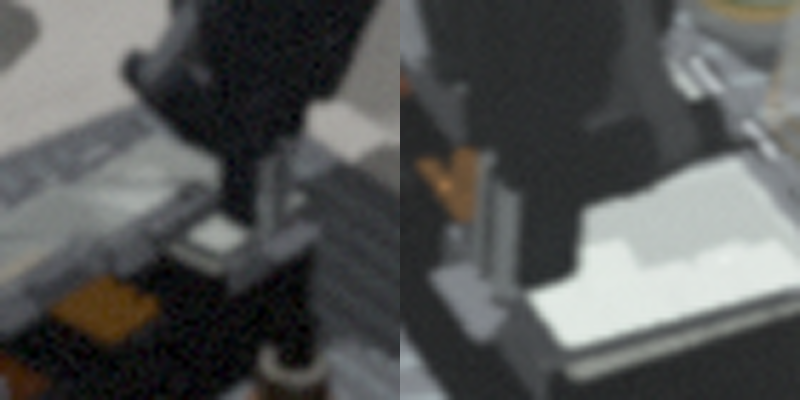

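Lid0 is now at the catch: its front corner is at side crop (568,345), against about 361 when shut, with a 5 N load. I keep pressing in 1 mm steps.

```bash
for i in 1 2 3 4; do python3 -m inch '[{"dx":0,"dy":0,"dz":0.0013,"rx":0,"ry":0,"rz":0},{"dx":0,"dy":0,"dz":0.0013,"rx":0,"ry":0,"rz":0}]' -1 | sed -n '2p;4p'; done
```

```text
tool_pos: [0.5528, 0.1262, 0.0478]
contact_force: [-0.8, 0.1, 0.7]
tool_pos: [0.5526, 0.1262, 0.0462]
contact_force: [0.1, -0.7, -0.1]
tool_pos: [0.5527, 0.1262, 0.0453]
contact_force: [0.4, -1.0, -1.3]
tool_pos: [0.5529, 0.1262, 0.0447]
contact_force: [0.1, -0.9, 0.3]
```

```bash
for i in 1 2 3; do python3 -m inch '[{"dx":0,"dy":0,"dz":0.0013,"rx":0,"ry":0,"rz":0},{"dx":0,"dy":0,"dz":0.0013,"rx":0,"ry":0,"rz":0}]' -1 | sed -n '2p;4p'; done
```

```text
tool_pos: [0.553, 0.1262, 0.0445]
contact_force: [-2.7, -0.2, 5.4]
tool_pos: [0.553, 0.1262, 0.0443]
contact_force: [-5.0, -0.7, 10.0]
tool_pos: [0.553, 0.1262, 0.0441]
contact_force: [-7.4, -0.5, 14.6]
```

The catch gave way at about 6 N, and a firm stop followed at a reading of z = 0.0446, so lid0 is shut. Now lid1.

```bash
python3 -m inch '[{"dx":0,"dy":0,"dz":-0.04,"rx":0,"ry":0,"rz":0},{"dx":0,"dy":0,"dz":-0.075,"rx":0,"ry":0,"rz":0},{"dx":0,"dy":-0.05,"dz":-0.08,"rx":0,"ry":0,"rz":0},{"dx":0,"dy":-0.067,"dz":-0.08,"rx":0,"ry":0,"rz":0},{"dx":0,"dy":-0.067,"dz":-0.08,"rx":0,"ry":0,"rz":0}]' -1 | sed -n '1,2p;4p'; python3 go.py -44 -28 60
```

```text
time: 10.95
tool_pos: [0.542, 0.1801, 0.1051]
contact_force: [-0.7, -0.1, -0.5]
t 10.95 target [0.543 0.179 0.06 ] shift frac [0.0013 0.0021 0.0564] dist 0.045 turn frac [0.0001 0.0003 0.0019] F [-0.7 -0.1 -0.5]
```

```bash
python3 -m inch '[{"dx":0.001,"dy":0.002,"dz":0.025,"rx":0,"ry":0,"rz":0},{"dx":0.001,"dy":0.002,"dz":0.044,"rx":0,"ry":0,"rz":0},{"dx":0.001,"dy":0.002,"dz":0.054,"rx":0,"ry":0,"rz":0},{"dx":0.001,"dy":0.002,"dz":0.061,"rx":0,"ry":0,"rz":0},{"dx":0.001,"dy":0.002,"dz":0.064,"rx":0,"ry":0,"rz":0}]' -1 | sed -n '1,2p;4p';for i in 1 2 3 4; do python3 -m inch '[{"dx":0,"dy":0,"dz":0.0018,"rx":0,"ry":0,"rz":0},{"dx":0,"dy":0,"dz":0.0018,"rx":0,"ry":0,"rz":0}]' -1 | sed -n '2p;4p'; done
```

```text
time: 11.45
tool_pos: [0.5433, 0.177, 0.0533]
contact_force: [-0.9, 0.3, 0.1]
tool_pos: [0.5441, 0.1774, 0.0532]
contact_force: [-1.0, 0.1, -0.5]
tool_pos: [0.5444, 0.1775, 0.0523]
contact_force: [0.0, -0.7, 2.3]
tool_pos: [0.5443, 0.1775, 0.0513]
contact_force: [-1.1, -0.8, 5.1]
tool_pos: [0.5442, 0.1775, 0.0499]
contact_force: [-1.8, -0.4, 5.9]
```

Same signature as lid0; I continue to the stop.

```bash
for i in 1 2 3 4; do python3 -m inch '[{"dx":0,"dy":0,"dz":0.0018,"rx":0,"ry":0,"rz":0},{"dx":0,"dy":0,"dz":0.0018,"rx":0,"ry":0,"rz":0}]' -1 | sed -n '2p;4p'; done;  python3 -m inch '[{"dx":0,"dy":0,"dz":0.0013,"rx":0,"ry":0,"rz":0},{"dx":0,"dy":0,"dz":0.0013,"rx":0,"ry":0,"rz":0}]' -1 | sed -n '2p;4p'
```

```text
tool_pos: [0.544, 0.1775, 0.0476]
contact_force: [-1.0, -0.4, 0.3]
tool_pos: [0.5434, 0.1774, 0.0451]
contact_force: [-0.1, 0.9, 0.7]
tool_pos: [0.5436, 0.1775, 0.0446]
contact_force: [-2.0, -0.2, 4.7]
tool_pos: [0.5436, 0.1775, 0.0443]
contact_force: [-5.1, -2.0, 10.4]
tool_pos: [0.5436, 0.1775, 0.0441]
contact_force: [-8.4, -2.2, 14.3]
```

Lid1 is shut. Now lid2.

```bash
python3 -m inch '[{"dx":0,"dy":0,"dz":-0.04,"rx":0,"ry":0,"rz":0},{"dx":0,"dy":0,"dz":-0.075,"rx":0,"ry":0,"rz":0},{"dx":0,"dy":-0.05,"dz":-0.08,"rx":0,"ry":0,"rz":0},{"dx":0,"dy":-0.071,"dz":-0.08,"rx":0,"ry":0,"rz":0},{"dx":0,"dy":-0.071,"dz":-0.08,"rx":0,"ry":0,"rz":0}]' -1 | sed -n '1,2p;4p'; python3 go.py -44 28 60
```

```text
time: 13.75
tool_pos: [0.5322, 0.2348, 0.1052]
contact_force: [-1.0, -0.4, 0.1]
t 13.75 target [0.533 0.234 0.06 ] shift frac [0.0004 0.0016 0.0565] dist 0.045 turn frac [-0.      0.0003  0.0021] F [-1.  -0.4  0.1]
```

```bash
python3 -m inch '[{"dx":0.001,"dy":0.001,"dz":0.025,"rx":0,"ry":0,"rz":0},{"dx":0.001,"dy":0.001,"dz":0.044,"rx":0,"ry":0,"rz":0},{"dx":0.001,"dy":0.001,"dz":0.054,"rx":0,"ry":0,"rz":0},{"dx":0.001,"dy":0.001,"dz":0.061,"rx":0,"ry":0,"rz":0},{"dx":0.001,"dy":0.001,"dz":0.064,"rx":0,"ry":0,"rz":0}]' -1 | sed -n '1,2p;4p';for i in 1 2 3 4 5 6; do python3 -m inch '[{"dx":0,"dy":0,"dz":0.0018,"rx":0,"ry":0,"rz":0},{"dx":0,"dy":0,"dz":0.0018,"rx":0,"ry":0,"rz":0}]' -1 | sed -n '2p;4p'; done
```

```text
time: 14.25
tool_pos: [0.5335, 0.2321, 0.0536]
contact_force: [0.1, -0.4, 0.1]
tool_pos: [0.5342, 0.2325, 0.0535]
contact_force: [-0.4, 0.0, 0.5]
tool_pos: [0.5345, 0.2327, 0.0523]
contact_force: [0.5, 0.2, 0.4]
tool_pos: [0.5345, 0.2327, 0.0515]
contact_force: [-2.3, -0.2, 4.7]
tool_pos: [0.5343, 0.2327, 0.0503]
contact_force: [-1.7, -0.6, 6.6]
tool_pos: [0.5341, 0.2327, 0.0482]
contact_force: [-0.5, 0.6, 3.3]
tool_pos: [0.5335, 0.2325, 0.0453]
contact_force: [-0.2, 0.4, -0.5]
```

```bash
for i in 1 2; do python3 -m inch '[{"dx":0,"dy":0,"dz":0.0018,"rx":0,"ry":0,"rz":0},{"dx":0,"dy":0,"dz":0.0018,"rx":0,"ry":0,"rz":0}]' -1 | sed -n '2p;4p'; done;  python3 -m inch '[{"dx":0,"dy":0,"dz":0.0013,"rx":0,"ry":0,"rz":0},{"dx":0,"dy":0,"dz":0.0013,"rx":0,"ry":0,"rz":0}]' -1 | sed -n '2p;4p'; python3 -m inch '[{"dx":0,"dy":0,"dz":-0.04,"rx":0,"ry":0,"rz":0},{"dx":0,"dy":0,"dz":-0.075,"rx":0,"ry":0,"rz":0},{"dx":0,"dy":-0.05,"dz":-0.08,"rx":0,"ry":0,"rz":0},{"dx":0,"dy":-0.071,"dz":-0.08,"rx":0,"ry":0,"rz":0},{"dx":0,"dy":-0.071,"dz":-0.08,"rx":0,"ry":0,"rz":0}]' -1 | sed -n '1,2p;4p'; python3 go.py -44 84 60
```

```text
tool_pos: [0.5338, 0.2326, 0.0446]
contact_force: [-2.6, -0.6, 2.4]
tool_pos: [0.5338, 0.2326, 0.0444]
contact_force: [-5.1, -2.4, 10.1]
tool_pos: [0.5338, 0.2326, 0.0441]
contact_force: [-7.9, -2.3, 13.4]
time: 16.55
tool_pos: [0.5223, 0.2899, 0.1054]
contact_force: [-0.3, -1.3, -0.6]
t 16.55 target [0.522 0.289 0.06 ] shift frac [-0.0006  0.0016  0.0568] dist 0.045 turn frac [-0.      0.0003  0.002 ] F [-0.3 -1.3 -0.6]
```

Lid2 is shut. Now lid3.

```bash
python3 -m inch '[{"dx":0,"dy":0.001,"dz":0.025,"rx":0,"ry":0,"rz":0},{"dx":0,"dy":0.001,"dz":0.044,"rx":0,"ry":0,"rz":0},{"dx":0,"dy":0.001,"dz":0.054,"rx":0,"ry":0,"rz":0},{"dx":0,"dy":0.001,"dz":0.061,"rx":0,"ry":0,"rz":0},{"dx":0,"dy":0.001,"dz":0.064,"rx":0,"ry":0,"rz":0}]' -1 | sed -n '1,2p;4p';for i in 1 2 3 4 5 6; do python3 -m inch '[{"dx":0,"dy":0,"dz":0.0018,"rx":0,"ry":0,"rz":0},{"dx":0,"dy":0,"dz":0.0018,"rx":0,"ry":0,"rz":0}]' -1 | sed -n '2p;4p'; done
```

```text
time: 17.05
tool_pos: [0.5229, 0.287, 0.0538]
contact_force: [0.2, -0.1, -0.1]
tool_pos: [0.5236, 0.2876, 0.0538]
contact_force: [0.3, -0.3, -0.0]
tool_pos: [0.5237, 0.2877, 0.0525]
contact_force: [0.8, -0.9, 0.5]
tool_pos: [0.5237, 0.2877, 0.0517]
contact_force: [-1.5, -0.9, 3.9]
tool_pos: [0.5235, 0.2877, 0.0504]
contact_force: [-2.7, -1.3, 7.0]
tool_pos: [0.5233, 0.2877, 0.0483]
contact_force: [-1.3, -0.8, 2.0]
tool_pos: [0.523, 0.2874, 0.0455]
contact_force: [0.2, -0.5, 0.8]
```

```bash
for i in 1 2; do python3 -m inch '[{"dx":0,"dy":0,"dz":0.0018,"rx":0,"ry":0,"rz":0},{"dx":0,"dy":0,"dz":0.0018,"rx":0,"ry":0,"rz":0}]' -1 | sed -n '2p;4p'; done;  python3 -m inch '[{"dx":0,"dy":0,"dz":0.0013,"rx":0,"ry":0,"rz":0},{"dx":0,"dy":0,"dz":0.0013,"rx":0,"ry":0,"rz":0}]' -1 | sed -n '2p;4p'; python3 -m inch '[{"dx":0,"dy":0,"dz":-0.05,"rx":0,"ry":0,"rz":0},{"dx":0,"dy":0,"dz":-0.11,"rx":0,"ry":0,"rz":0},{"dx":0,"dy":0,"dz":-0.17,"rx":0,"ry":0,"rz":0},{"dx":0,"dy":0,"dz":-0.23,"rx":0,"ry":0,"rz":0},{"dx":0,"dy":0,"dz":-0.26,"rx":0,"ry":0,"rz":0}]' -1 | sed -n '1,2p;4p'; python3 -m inch '[{"dx":-0.05,"dy":0,"dz":0,"rx":0,"ry":0,"rz":0},{"dx":-0.1,"dy":0,"dz":0,"rx":0,"ry":0,"rz":0},{"dx":-0.1,"dy":0,"dz":0,"rx":0,"ry":0,"rz":0}]' -1 | sed -n '1,2p;4p'
python3 - <<'E'
from h import *
a=optics.grab_frame('scene')[150:310,230:400];b=optics.grab_frame('side')[170:350,280:450]
cv2.imwrite('pics/c6.png',np.hstack([cv2.resize(a,(400,400),interpolation=2),cv2.resize(b,(400,400),interpolation=2)])[...,::-1])
E
```

```text
tool_pos: [0.5232, 0.2875, 0.0447]
contact_force: [-0.3, -0.9, 0.5]
tool_pos: [0.5233, 0.2876, 0.0444]
contact_force: [-3.6, -1.5, 7.5]
tool_pos: [0.5233, 0.2876, 0.0442]
contact_force: [-6.1, -2.0, 11.3]
time: 19.35
tool_pos: [0.5249, 0.2882, 0.256]
contact_force: [0.3, 0.3, 0.9]
time: 19.65
tool_pos: [0.4412, 0.2718, 0.2491]
contact_force: [-0.8, 0.9, -1.4]
```

View pics/c6.png

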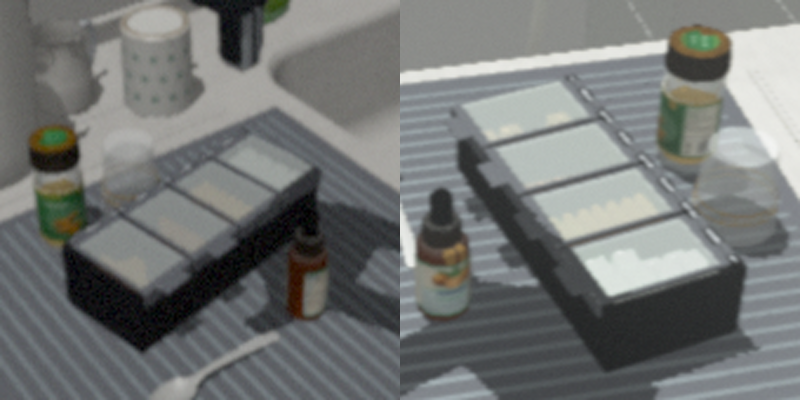

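All four lids lie flush in one plane (side view tops from (520,110) to (660,260)). The box, glass, dropper, jar and spoon are where they were, and the arm is clear. I hand in.

```bash
python3 -c "
from plant import ticket; print(ticket.job_done())"
```

```text
the job is handed in; nothing more can be done
None
```

All four lids are pressed down past their catches and shut, working along the row from lid0 to lid3. The last pictures show no movement of the box or the bystanders, and the job was handed in at about 20 s.

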